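Hang the laying template on the setting board's two pins

TASK

Draw the red laying template out from under the low rack by its yellow tab and set it down on the bench, wholly clear of the rack, letting go of it. Then take it again by its black grip bar and hang it on the setting board: both holes over the two brass pins, the yellow tab between the two steel cheeks of the fork; keep hold until it is down, leave it flat and fully home on the board, and let go. Leave everything else on the bench where it stands.

Things in the scene. Friction and masses are not known exactly. Their poses are not given: they have to be found in the camera images.
- template_centre (a point): Template, loose, 0.2-0.45 kg: flat red frame 150 mm (its x) by 110 mm (its y), 10 mm thick, black grip bar across the middle along y (110 long, 16 wide in x, 10 to 38 mm above the underside, an open window 39 mm wide in x either side). Point: centre of frame and bar, 19 mm above the underside; z up; balances within 10 mm of here. Starts flat on the bench under the rack, tab out in front
- tab (a point): Centre (8 mm above the underside) of the template's yellow tab at its -x end, 97.5 mm from the template's centre (y = 0): 45 mm long in x, 36 mm wide in y, 16 mm thick from the underside up. Axes as the template's
- hole_a (a point): Centre, at the underside, of the template's round through hole, 15 mm in diameter, in the end rail beside the tab: 61 mm from the template's centre towards the tab (x = -61 mm, y = 0). Axes as the template's
- hole_b (a point): Centre, at the underside, of the template's slotted through hole, 18 mm in x by 15 mm in y, in the other end rail (x = +61 mm, y = 0). Axes as the template's
- rack_front (a point): Rack, fixed, on the left or right of the bench: dark board 150 mm deep (its x) by 154 mm wide (its y), underside 50, top 60 mm above the bench, on two side walls with 130 mm free between them, open in front and behind. Point: middle of its front edge at bench height. +x points in under the board (which covers x = 0 to 150 mm), -x out of the front, the way the template is drawn
- seat (a point): Setting board, fixed, on the other side of the bench from the rack: green base 18 mm thick, a bit of mosaic 5 mm high on it. Point: where the centre of the template's underside must lie, on the base's top face. Axes = the template's when home: +x from pin a to pin b, -x to the fork, z up. Base spans x -135 to 95, y -155 to 80 mm; a grey tray 40 mm high is fixed on it at y = -148 to -88 mm
- fork (a point): Middle of the fork, on the base's top face, 100 mm from the seat along its -x, where the tab goes: two dark steel cheeks, each 30 mm long in x, 14 mm thick in y, 34 mm high above the base, 44 mm free between them (no room for fingers beside the tab there). Axes as the seat's
- pin_a (a point): Foot, on the top face of the base, of the brass pin that stands beside the fork and takes the round hole: x = -61 mm, y = 0 from the seat. Upright, 12 mm in diameter for 18 mm, then a cone that narrows to 4 mm; top 30 mm above the base
- pin_b (a point): Foot of the other brass pin, of the same shape, which takes the slotted hole: x = +61 mm, y = 0 from the seat
- glue: Bystander: black glue bottle, 64 mm in diameter, 190 mm high, loose, in the middle of the bench; origin at the centre of its underside
- redjar: Bystander: red jar with yellow band and white cap, 66 mm in diameter, 100 mm high, loose, in the middle of the bench; it and the bottle may change places; origin at the centre of its underside
- rackjar: Bystander: amber glass jar, 60 mm in diameter, 75 mm high, loose, standing on the rear half of the rack's board; origin at the centre of its underside
- tub: Bystander: open clear tub with dark stones, 170 by 120 by 60 mm, at the left; origin at the centre of its underside
- hammer: Bystander: hammer lying at the right side; origin under its middle
- nippers: Bystander: nippers with green handles, 155 mm long, 16 mm high, lying between the robot and the middle of the bench; origin on the bench at the nippers' joint, 45 mm from the jaw end
There are look-alikes about, which are no part of the job. Leave any green or turquoise look-alike of the part that bears template_centre alone.

How it is judged:
On the way:
1. the template has been drawn out and set down: it rests flat on the bench, wholly in front of or away from the rack, untouched by the fingers (not (x of template_centre in the frame of rack_front between -0.072 and 0.22 m and y of template_centre in the frame of rack_front between -0.13 and 0.13 m) and height (world z) of template_centre below 0.024 m and angle between template_centre's own z axis and vertical below 0.05 rad and contact force between template and the fingers below 0.05 N and linear speed of template below 0.02 m/s), for 0.2 s.
At the end, for the whole second after the job is handed in: the template lies flat on the setting board, at rest and released, the round hole within 4 mm of the foot of pin a and the slotted hole within 4 mm of the foot of pin b (so flush with the base and the right way round, tab in the fork), tilted less than 0.03 rad (distance between hole_a and pin_a below 0.004 m and distance between hole_b and pin_b below 0.004 m and angle between template_centre's own z axis and vertical below 0.03 rad and linear speed of template below 0.01 m/s and angular speed of template below 0.05 rad/s and contact force between template and the fingers below 0.05 N); the robot touches nothing.
It fails at once if the template was let go above the setting board: within 60 mm of the seat sideways, its underside more than 10 mm above the base, with no finger touching it (horizontal distance between template_centre and seat below 0.06 m and z of template_centre in the frame of seat above 0.029 m and contact force between template and the fingers below 0.01 N).
It fails at once if a bystander was moved by more than 25 mm or a standing one tipped over (distance of any of glue, redjar, rackjar, tub, hammer, nippers from where it was at the start of the episode above 0.025 m or angle between any of glue, redjar, rackjar's own z axis and vertical above 0.5 rad).
It also fails if it takes over 64 s, if anything falls off the work surface, if the arm or the gripper's body presses on something with over 40 N, if the wrist force passes 120 N, or if a joint passes its speed limit or range.

ROBOT

A 6-joint arm with a two-finger parallel gripper is mounted at the origin on the work surface. World frame = base frame: x ahead of the robot, y to its left, z up, the work surface at z = 0. Lengths are in m, angles in rad, forces in N, time in s.
With the tool pointing down it reaches from about 0.225 to 0.875 m from the base axis. Payload 3.4 kg.
Tool frame: the origin (TCP) lies between the finger pads; the fingertips stand 8 mm ahead of it and the grasp point (between the pads) lies 11 mm behind it; z points along the fingers, y is the line along which they close (so a half turn about z gives the same grasp; the last joint's range is limited). The gripper opens to 85 mm and grips with 20 to 120 N. Pads are 22 mm wide; open, the fingers measure 114 mm over their backs; the gripper's body (76 mm by 85 mm) begins 54 mm behind the grasp point. The pads swing forward as they close: fully open they stand 13 mm farther back than shut.
Start: joints at [-1.294, 0.276, 1.505, -0, 1.361, -0.121], TCP at [0.223, -0.53, 0.239] pointing down, gripper open.
Joint ranges: [-2.89, 2.89], [-0.75, 2.08], [0.22, 2.7], [-1.18, 4.32], [0.11, 2.71], [-2.7, 2.7]. Speed limits (rad/s): [2.57, 2.57, 3.14, 3.14, 3.14, 3.14].

INTERFACE

Orientations are given as a unit quaternion [w, x, y, z].
In Python, from rig import manip, optics, finder gives the robot as it stands.
- The arm moves only by the tool servo_tool, never from a script. Its argument "increments" is a list of rows, each a list of 7 numbers: the shift along the tool's x, y, z in cm, then the turn, a rotation vector about the tool's x, y, z in degrees, then the closure, from -1 (fully open) to 1 (shut). In form: [[x, y, z, rx, ry, rz, gripper], ...]. A call has exactly 5 rows; each row shifts and turns the commanded pose from where the row before left it, along the tool's axes as they then stand; what a row does not reach is not made up. A row lasts 1/10 s, in which the tool goes at most 50 mm and 8.59 degrees, less where a joint would pass 70% of its speed; a pose out of reach is approached as far as the arm can. A call is refused whole if a number of a shift passes 5 or a number of a turn 8.59, either way. A call with a gripper value outside its range is refused whole. The fingers move at their own pace and stop on an object; "squeeze" is the grip in N (left out, the last holds). Time passes only in rows, so rows that do not move let the fingers close, or fill a call up. It gives the time, the measured TCP pose, the force, the opening and the grip force at its end, in the units of the state.
- manip.get_state(): the state, without advancing time (a new reading comes with each control period).
- optics.get_image(name): name is "scene" or "top" or "wrist"; returns the picture (420x560x3 uint8, red, green, blue); there is no depth.
- optics.get_calibration(name): a dict with "fov_y" (degrees; the focal length in pixels is half the picture's height over the tangent of half this angle, whatever the lens; pixels are square), "cx", "cy" (the principal point, pixels), "world_to_cam" (4x4, takes a point from world to camera coordinates). Camera axes: x right, y down, z forward; pixel columns grow to the right and rows downward; lengths in m; the calibration is good to about 2 mm. A picture is of the moment at which its call begins: read the wrist's pose just before it. get_calibration takes no time and is no camera call; for the wrist camera it gives the pose at the moment of the call.
- manip.sign_off(): hands the job in; it is judged then, once.
Trained networks look in the newest picture that a camera, given by its name, has taken for a name from the list of things; names that differ only in an ending like _2 or _b are one class to them, and where a whole thing is asked for, a point or a joint stands for the part that bears it (a point fixed in the world has none). Each returns a list of dicts, best first, with "p" (0 to 1); they miss things now and then, are a little off and sometimes report something else, mostly with a low value. They report only what shows in the picture. A call takes as long as a camera call. They do not tell look-alikes from the thing itself.
- finder.silhouettes(label, camera): "region" (420x560 bool, what is visible of it) and "box" ([centre column, centre row, width, height] in pixels, round what is visible of it).
- finder.tip_of(label, camera): "at" ([column, row] in pixels: a listed point, or the origin of a listed thing).
The state is a dict: "clock": time; "qpos": joint angles; "qd": joint speeds; "effort": joint torques, N m; "position": TCP position; "ee_rot": TCP orientation; "contact_force": force on the tool from outside, world axes, zero at the start; "moment": the same for the moment, N m; "width": finger opening in m; "gripper_force": force on a finger pad.
Only numpy, scipy, OpenCV 4.12 (cv2) and the standard library are available. Lean on these libraries where they do the work, as an engineer would, in place of code of your own. Each camera call takes 0.05 s, during which the arm holds its last target. There are 200 camera calls.

## Working session

There is one attempt and no reset: what is moved stays moved. The work goes in short steps, Python scripts to look and compute and a tool call to move; the robot and the scene stay as the last step left them, time stands still between calls to the robot, and variables do not carry over. Pictures are saved under pics/ and viewed, at most 10 in all, crops included, and the job is handed in when it is done.

Besides the shell and the picture viewer there is one more tool, called after "Request:" as name([rows], argument=value, ...), one row to a line, values as JSON. servo_tool: Moves the arm, as the interface text tells. Its arguments: {"type":"object","properties":{"increments":{"type":"array","items":{"type":"array","items":{"type":"number"}}},"squeeze":{"type":"number"}},"required":["increments"]}

```bash
mkdir -p pics; ls; cat > h.py <<'E'
import numpy as np, cv2
from rig import manip, optics, finder
from scipy.spatial.transform import Rotation as R
def K(c):
    f=210/np.tan(np.radians(c["fov_y"])/2); return f,c["cx"],c["cy"]
def back(c,uv,z):
    f,cx,cy=K(c); T=np.linalg.inv(np.array(c["world_to_cam"]))
    d=T[:3,:3]@np.array([(uv[0]-cx)/f,(uv[1]-cy)/f,1]); o=T[:3,3]
    return o+d*(z-o[2])/d[2]
def proj(c,p):
    f,cx,cy=K(c); T=np.array(c["world_to_cam"]); q=T[:3,:3]@np.array(p)+T[:3,3]
    return np.array([cx+f*q[0]/q[2],cy+f*q[1]/q[2]])
def save(n,im): cv2.imwrite(n,im[:,:,::-1])
E
python3 - <<'E'
from h import *
a=optics.get_image("top"); save("pics/top.png",a)
c=optics.get_calibration("top")
for n,z in [("template_centre",.019),("tab",.008),("hole_a",0),("hole_b",0),("rack_front",0),("seat",.018),("fork",.018),("pin_a",.018),("pin_b",.018),("glue",0),("redjar",0),("rackjar",.06),("nippers",0),("tub",0)]:
    for r in finder.tip_of(n,"top")[:3]: print(n,round(r["p"],2),np.round(r["at"],1),np.round(back(c,r["at"],z),4))
b=optics.get_image("scene"); save("pics/scene.png",b)
s=manip.get_state(); print(s); print({k:c[k] for k in("fov_y","cx","cy")})
E
```

```text
pics
template_centre 0.87 [206.2 179.8] [0.638  0.2889 0.019 ]
template_centre 0.84 [175.2 273.2] [0.2904 0.4024 0.019 ]
tab 0.79 [182. 297.] [0.2046 0.3793 0.008 ]
tab 0.62 [211.2 203. ] [0.5503 0.2719 0.008 ]
tab 0.45 [325.6 242.5] [ 0.3864 -0.1503  0.008 ]
hole_a 0.87 [210.1 196.7] [0.5767 0.277  0.    ]
hole_a 0.75 [176.4 252.8] [0.3675 0.4025 0.    ]
hole_a 0.63 [179.8 288.6] [0.2357 0.389  0.    ]
hole_b 0.87 [210.1 196.7] [0.5767 0.277  0.    ]
hole_b 0.75 [176.4 252.8] [0.3675 0.4025 0.    ]
hole_b 0.63 [179.8 288.6] [0.2357 0.389  0.    ]
seat 0.68 [348.1 199.2] [ 0.5457 -0.2416  0.018 ]
fork 0.81 [376.2 196.3] [ 0.5534 -0.3477  0.018 ]
pin_a 0.82 [365.8 196.2] [ 0.5551 -0.3087  0.018 ]
pin_a 0.77 [334.3 199.3] [ 0.547  -0.1899  0.018 ]
pin_a 0.64 [275.8 252.3] [0.3548 0.0349 0.018 ]
pin_b 0.82 [365.8 196.2] [ 0.5551 -0.3087  0.018 ]
pin_b 0.77 [334.3 199.3] [ 0.547  -0.1899  0.018 ]
pin_b 0.64 [275.8 252.3] [0.3548 0.0349 0.018 ]
glue 0.82 [284.4 213.8] [ 0.5015 -0.0015  0.    ]
redjar 0.75 [287.5 170. ] [ 0.6719 -0.0189  0.    ]
rackjar 0.49 [193.3 162.8] [0.6936 0.3307 0.
[... 216 characters left out ...]
 1.50490280e+00,  1.21612652e-05,
        1.36068044e+00, -1.21010814e-01]), 'qd': array([ 0.00192223,  0.00060319, -0.00018321,  0.00119245, -0.00024712,
        0.00093705]), 'effort': array([-4.11116901e-05, -4.16586077e+01, -2.46089333e+01,  6.28304662e-07,
        1.40784728e-06,  2.20504681e-06]), 'position': array([ 0.22275577, -0.53013467,  0.23935573]), 'ee_rot': array([7.92539558e-05, 9.80284098e-01, 1.97593221e-01, 1.21508982e-05]), 'contact_force': array([-0.868123  ,  0.35675156, -0.10107479]), 'moment': array([ 0.00303175, -0.00912422,  0.00854167]), 'gripper_force': 0.0, 'width': 0.0849183167133161}
{'fov_y': 42.41236306470555, 'cx': 287.054597320792, 'cy': 211.36005065254383}
```

```bash
python3 - <<'E'
import cv2
a=cv2.imread("pics/top.png"); cv2.imwrite("pics/top_l.png",cv2.resize(a[130:330,100:400],None,fx=2.66,fy=2.66,interpolation=cv2.INTER_CUBIC))
E
```

```text
(no output)
```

View pics/top_l.png

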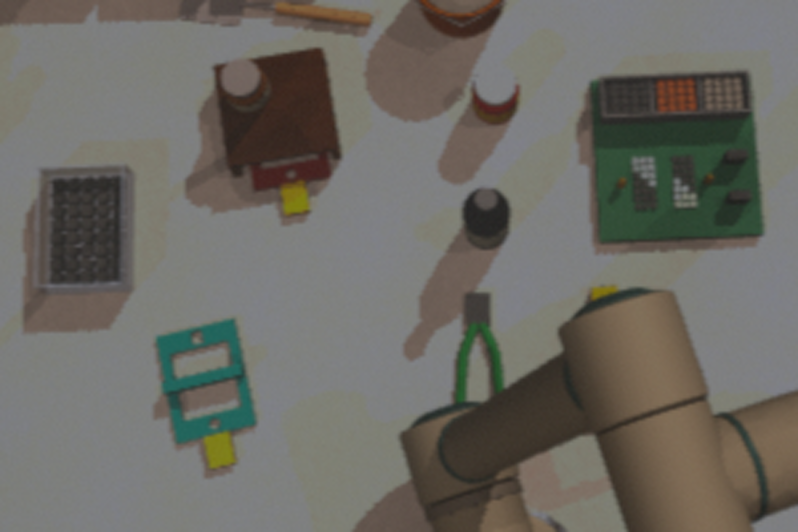

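View pics/scene.png

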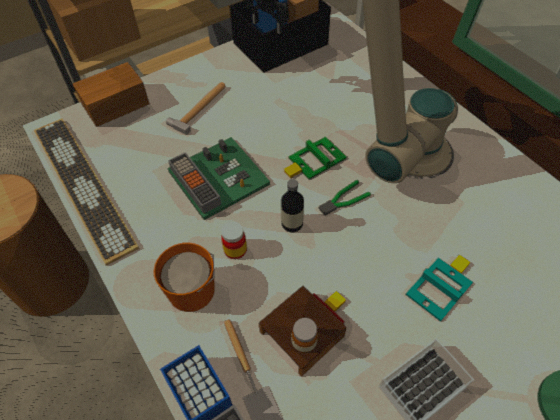

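The red template lies under the brown rack, its tab at about (211,204) in the top picture. Its look-alikes are turquoise at about (178,275) and green at about (325,242), both lying in the open. Only the red one fits the description. The setting board is on the right, with the fork at about (376,196). I'll move the wrist camera over the tab to confirm.

Request:
servo_tool([
  [3, -3.7, -1, 0, 0, 0, -1],
  [3, -3.7, -1, 0, 0, 0, -1],
  [3, -3.7, 0, 0, 0, 0, -1],
  [3, -3.7, 0, 0, 0, 0, -1],
  [3, -3.7, 0, 0, 0, 0, -1],
])

```text
clock: 1.3
position: [0.2896, -0.2997, 0.2595]
ee_rot: [0.0, 0.98, 0.197, 0.0]
contact_force: [2.0, 0.2, 0.5]
width: 0.0855
gripper_force: 0.0
```

Request:
servo_tool([
  [3, -3.7, 0, 0, 0, 0, -1],
  [3, -3.7, 0, 0, 0, 0, -1],
  [3, -3.7, 0, 0, 0, 0, -1],
  [3, -3.7, 0, 0, 0, 0, -1],
  [3, -3.7, 0, 0, 0, 0, -1],
])

```text
clock: 1.8
position: [0.3561, -0.071, 0.2597]
ee_rot: [0.0, 0.98, 0.197, 0.001]
contact_force: [1.2, 0.6, 0.4]
width: 0.0852
gripper_force: 0.0
```

Request:
servo_tool([
  [3, -3.7, 0, 0, 0, 0, -1],
  [3, -3.7, 0, 0, 0, 0, -1],
  [3, -3.7, 0, 0, 0, 0, -1],
  [3, -3.7, 0, 0, 0, 0, -1],
  [3, -3.7, 0, 0, 0, 0, -1],
])

```text
clock: 2.3
position: [0.4228, 0.158, 0.2596]
ee_rot: [0.0, 0.98, 0.198, 0.001]
contact_force: [0.7, -0.1, 0.3]
width: 0.0853
gripper_force: 0.0
```

Request:
servo_tool([
  [3, -3.7, 0, 0, 0, 0, -1],
  [3, -3.7, 0, 0, 0, 0, -1],
  [0, 0, 0, 0, 0, 0, -1],
  [0, 0, 0, 0, 0, 0, -1],
  [0, 0, 0, 0, 0, 0, -1],
])

```text
clock: 2.8
position: [0.4488, 0.2464, 0.2592]
ee_rot: [0.0, 0.98, 0.197, -0.0]
contact_force: [-0.0, 0.0, -0.2]
width: 0.0856
gripper_force: 0.0
```

```bash
cat >> h.py <<'E'
def st():
    s=manip.get_state(); w,x,y,z=s["ee_rot"]; m=R.from_quat([x,y,z,w]).as_matrix()
    print("t",round(s["clock"],2),"pos",np.round(s["position"],4),"phi",round(np.degrees(np.arctan2(m[1,0],m[0,0])),2),"zax",np.round(m[:,2],4),"F",np.round(s["contact_force"],1),"w",round(s["width"],4),"g",round(s["gripper_force"],1))
    return s,m
def to(p,phi=None):
    "shift (cm, tool axes now) and turn (deg about tool z) to reach p, phi"
    s,m=st(); d=m.T@(np.array(p)-s["position"])*100
    f=np.degrees(np.arctan2(m[1,0],m[0,0])); print("shift cm",np.round(d,2),"rz",None if phi is None else round((f-phi+180)%360-180,2))
E
python3 - <<'E'
from h import *
st()
for cam in("top","wrist"):
    c=optics.get_calibration(cam); a=optics.get_image(cam); save(f"pics/{cam}2.png",a)
    for n,z in [("template_centre",.019),("tab",.016),("hole_a",0.01),("rack_front",0),("seat",.018),("fork",.018),("pin_a",.018)]:
        for r in finder.tip_of(n,cam)[:3]: print(cam,n,round(r["p"],2),np.round(r["at"],1),np.round(back(c,r["at"],z),4))
    if cam=="wrist":
        im=cv2.cvtColor(a,cv2.COLOR_RGB2HSV)
        print(np.round(np.linalg.inv(c["world_to_cam"]),3))
E
```

```text
t 2.8 pos [0.4488 0.2464 0.2592] phi 22.77 zax [-6.e-04 -1.e-03 -1.e+00] F [-0.   0.  -0.2] w 0.0856 g 0.0
top template_centre 0.64 [326.3 266.7] [ 0.2957 -0.1476  0.019 ]
top template_centre 0.63 [177.8 273.8] [0.2879 0.393  0.019 ]
top template_centre 0.57 [206.8 181.6] [0.6309 0.2866 0.019 ]
top tab 0.97 [326.  238.9] [ 0.3986 -0.1518  0.016 ]
top tab 0.7 [436.  211.6] [ 0.4879 -0.5673  0.016 ]
top tab 0.57 [181.  297.9] [0.2011 0.3814 0.016 ]
top hole_a 0.71 [328.2 251.5] [ 0.3524 -0.1581  0.01  ]
top hole_a 0.69 [180.7 289.8] [0.2305 0.3838 0.01  ]
top hole_a 0.67 [330.  285.1] [ 0.2293 -0.1585  0.01  ]
top seat 0.72 [348.3 198.9] [ 0.5469 -0.2425  0.018 ]
top seat 0.44 [284.  214.7] [4.944e-01 2.000e-04 1.800e-02]
top fork 0.94 [377.3 195.6] [ 0.556 -0.352  0.018]
top pin_a 0.72 [332.1 198.7] [ 0.5496 -0.1818  0.018 ]
top pin_a 0.67 [366.5 196.2] [ 0.555  -0.3113  0.018 ]
wrist template_centre 0.76 [127.4 246.4] [0.2934 0.3996 0.019 ]
wrist tab 0.94 [517.6 325.6] [ 0.3868 -0.1463  0.016 ]
wrist tab 0.89 [289.6  95. ] [0.5445 0.2774 0.016 ]
wrist tab 0.78 [132.4 305.2] [0.2063 0.3721 0.016 ]
wrist hole_a 0.95 [133.2 197. ] [0.3574 0.4124 0.01  ]
wrist hole_a 0.9 [458.9 397.7] [ 0.2349 -0.1492  0.01  ]
wrist hole_a 0.71 [297.3  59.1] [0.5824 0.2842 0.01  ]
[[ 0.387 -0.876 -0.287  0.523]
 [-0.922 -0.367 -0.12   0.279]
 [-0.     0.311 -0.95   0.394]
 [ 0.     0.     0.     1.   ]]
```

View pics/wrist2.png

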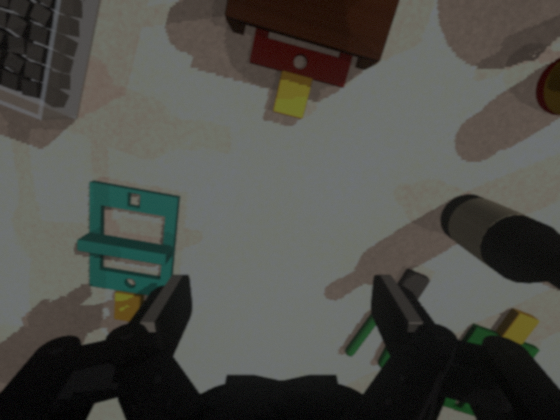

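```bash
cat >> h.py <<'E'
def blob(im,box,lo,hi):
    "largest HSV blob inside box (u0,v0,u1,v1): contour pixels"
    h=cv2.inRange(cv2.cvtColor(im,cv2.COLOR_RGB2HSV),np.array(lo),np.array(hi)); m=np.zeros_like(h)
    u0,v0,u1,v1=box; m[v0:v1,u0:u1]=h[v0:v1,u0:u1]
    cs=cv2.findContours(m,cv2.RETR_EXTERNAL,cv2.CHAIN_APPROX_NONE)[0]
    return max(cs,key=cv2.contourArea)[:,0].astype(float)
def rect(c,px,z):
    P=np.array([back(c,p,z)[:2] for p in px])*1000
    r=cv2.minAreaRect(P.astype(np.float32)); return r,cv2.boxPoints(r)
E
python3 - <<'E'
from h import *
a=cv2.imread("pics/wrist2.png")[:,:,::-1].copy(); c=optics.get_calibration("wrist")
px=blob(a,(250,60,330,130),(20,120,50),(35,255,255)); r,b=rect(c,px,.016); print(len(px),r,b.round(0).tolist())
for v in range(40,90,8): print(cv2.cvtColor(a[v:v+1,260:345:12],cv2.COLOR_RGB2HSV).tolist())
h=back(c,(299.5,62),.01); print(h)
for uv in [(251,67),(345,86),(257,28),(229,25),(378,64),(385,63)]: print(uv,back(c,uv,.01).round(3),back(c,uv,.05).round(3),back(c,uv,.0).round(3))
E
```

```text
132 ((545.1314697265625, 275.734619140625), (42.84823989868164, 35.92576217651367), 9.276864051818848) [[521.0, 290.0], [527.0, 255.0], [569.0, 261.0], [563.0, 297.0]]
[[[1, 219, 49], [1, 177, 49], [12, 51, 65], [10, 58, 53], [9, 170, 24], [12, 193, 37], [10, 198, 36], [10, 186, 37]]]
[[[3, 184, 50], [2, 228, 48], [1, 215, 51], [0, 199, 50], [10, 79, 58], [14, 55, 60], [13, 161, 19], [9, 157, 39]]]
[[[2, 181, 52], [0, 189, 50], [3, 219, 50], [5, 92, 50], [4, 204, 50], [3, 222, 47], [2, 140, 51], [1, 183, 39]]]
[[[4, 146, 47], [4, 200, 51], [4, 213, 48], [12, 56, 77], [4, 198, 49], [2, 203, 49], [178, 191, 48], [2, 189, 50]]]
[[[14, 45, 73], [12, 51, 75], [20, 178, 79], [6, 181, 52], [3, 186, 52], [3, 208, 49], [2, 193, 49], [1, 170, 51]]]
[[[14, 45, 73], [11, 54, 76], [26, 173, 100], [20, 183, 81], [20, 183, 81], [5, 166, 46], [3, 175, 51], [3, 144, 55]]]
[[[35, 15, 103], [11, 52, 69], [27, 167, 107], [26, 174, 107], [26, 169, 104], [14, 50, 76], [12, 48, 90], [50, 7, 106]]]
[0.58040234 0.28149572 0.01      ]
(251, 67) [0.555 0.329 0.01 ] [0.551 0.324 0.05 ] [0.556 0.331 0.   ]
(345, 86) [0.578 0.224 0.01 ] [0.572 0.23  0.05 ] [0.579 0.222 0.   ]
(257, 28) [0.593 0.337 0.01 ] [0.586 0.331 0.05 ] [0.595 0.339 0.   ]
(229, 25) [0.584 0.366 0.01 ] [0.578 0.357 0.05 ] [0.586 0.368 0.   ]
(378, 64) [0.612 0.2   0.01 ] [0.603 0.208 0.05 ] [0.615 0.198 0.   ]
(385, 63) [0.616 0.193 0.01 ] [0.607 0.202 0.05 ] [0.619 0.191 0.   ]
```

The wrist picture shows the red template (hole at (299,62), tab at (291,95)) under the brown rack. The turquoise and green look-alikes lie in the open. The tab rectangle measures 43x36 mm, which fits.

Request:
servo_tool([
  [4.0, 0.45, 2, 0, 0, 0, -1],
  [4.0, 0.45, 3, 0, 0, 0, -1],
  [1.5, 0, 3, 0, 0, 0, -1],
  [0, 0, 3, 0, 0, 6.2, -1],
  [0, 0, 2, 0, 0, 6.1, -1],
])

```text
clock: 4.1
position: [0.5397, 0.2756, 0.1265]
ee_rot: [0.001, 0.996, 0.089, -0.002]
contact_force: [-0.1, -0.4, 0.1]
width: 0.0853
gripper_force: 0.0
```

Request:
servo_tool([
  [0, 0, 2, 0, 0, 0, -1],
  [0, 0, 2, 0, 0, 0, -0.2],
  [0, 0, 0, 0, 0, 0, -0.2],
  [0, 0, 0, 0, 0, 0, -0.2],
  [0, 0, 0, 0, 0, 0, -0.2],
])

```text
clock: 4.6
position: [0.5411, 0.2762, 0.0906]
ee_rot: [-0.0, 0.996, 0.091, 0.001]
contact_force: [-0.8, -0.7, 1.3]
width: 0.0517
gripper_force: 0.0
```

```bash
python3 - <<'E'
from h import *
st(); c=optics.get_calibration("wrist"); a=optics.get_image("wrist"); save("pics/w3.png",a)
r=finder.tip_of("tab","wrist"); print([(x["p"],x["at"]) for x in r])
px=blob(a,(100,60,460,420),(20,120,50),(35,255,255)); q,b=rect(c,px,.016); print(q,b.round(0).tolist(),px.min(0),px.max(0))
E
```

```text
t 4.6 pos [0.5411 0.2762 0.0906] phi 10.5 zax [ 2.2e-03  7.0e-04 -1.0e+00] F [-0.8 -0.7  1.3] w 0.0517 g 0.0
[(0.84, [283.6, 221.8])]
((546.5744018554688, 275.12237548828125), (44.30848693847656, 35.1286506652832), 8.251303672790527) [[522.0, 289.0], [527.0, 255.0], [571.0, 261.0], [566.0, 296.0]] [261. 194.] [311. 253.]
```

View pics/w3.png

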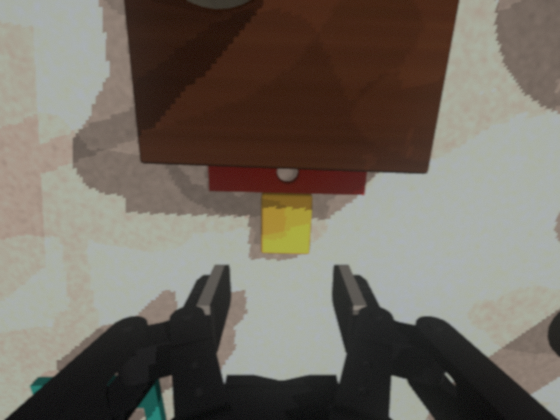

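Request:
servo_tool([
  [0.1, 0.2, 2.5, 0, 0, 1.5, -0.2],
  [0, 0, 2.5, 0, 0, 0, -0.2],
  [0, 0, 2, 0, 0, 0, -0.2],
  [0, 0, 0.8, 0, 0, 0, -0.2],
  [0, 0, 0, 0, 0, 0, -0.2],
])

```text
clock: 5.2
position: [0.5412, 0.2738, 0.011]
ee_rot: [0.0, 0.997, 0.078, -0.001]
contact_force: [-0.2, -0.9, 0.5]
width: 0.0512
gripper_force: 0.0
```

Request:
servo_tool([
  [0, 0, 0, 0, 0, 0, 0.3],
  [0, 0, 0, 0, 0, 0, 1],
  [0, 0, 0, 0, 0, 0, 1],
  [0, 0, 0, 0, 0, 0, 1],
  [0, 0, 0, 0, 0, 0, 1],
], squeeze=40)

```text
clock: 5.7
position: [0.5426, 0.2743, 0.0128]
ee_rot: [-0.0, 0.997, 0.078, 0.001]
contact_force: [-0.5, -0.0, 5.8]
width: 0.0346
gripper_force: 40.9
```

Request:
servo_tool([
  [0, 0, -0.2, 0, 0, 0, 1],
  [-1, 0, 0, 0, 0, 0, 1],
  [-2, 0, 0, 0, 0, 0, 1],
  [-2, 0, 0, 0, 0, 0, 1],
  [-2, 0, 0, 0, 0, 0, 1],
])

```text
clock: 6.2
position: [0.4708, 0.2627, 0.013]
ee_rot: [0.0, 0.997, 0.078, -0.0]
contact_force: [0.9, 0.1, -2.1]
width: 0.0347
gripper_force: 40.1
```

Request:
servo_tool([
  [-2, 0, 0, 0, 0, 0, 1],
  [-2, 0, 0, 0, 0, 0, 1],
  [-2, 0, 0, 0, 0, 0, 1],
  [-2, 0, 0, 0, 0, 0, 1],
  [-2, 0, 0, 0, 0, 0, 1],
])

```text
clock: 6.7
position: [0.3719, 0.247, 0.0132]
ee_rot: [0.0, 0.997, 0.078, -0.0]
contact_force: [1.9, 0.5, -1.1]
width: 0.035
gripper_force: 40.1
```

Request:
servo_tool([
  [-1, 0, 0, 0, 0, 0, 1],
  [0, 0, 0.2, 0, 0, 0, 1],
  [0, 0, 0, 0, 0, 0, 1],
  [0, 0, 0, 0, 0, 0, 0.2],
  [0, 0, 0, 0, 0, 0, -0.2],
])

```text
clock: 7.2
position: [0.363, 0.2457, 0.012]
ee_rot: [0.0, 0.997, 0.079, -0.0]
contact_force: [0.2, -0.2, 0.3]
width: 0.0483
gripper_force: 0.0
```

Request:
servo_tool([
  [0, 0, 0, 0, 0, 0, -0.2],
  [0, 0, 0, 0, 0, 0, -0.2],
  [0, 0, -3, 0, 0, 0, -0.2],
  [0, 0, -4, 0, 0, 0, -0.2],
  [-3, 0, -5, 0, 0, 0, -0.2],
])

```text
clock: 7.7
position: [0.3414, 0.2427, 0.1254]
ee_rot: [-0.0, 0.997, 0.078, 0.001]
contact_force: [1.1, 0.5, -1.4]
width: 0.0515
gripper_force: 0.0
```

Request:
servo_tool([
  [0, 0, -5, 0, 0, 0, -0.2],
  [0, 0, 0, 0, 0, 0, -0.2],
  [0, 0, 0, 0, 0, 0, -0.2],
  [0, 0, 0, 0, 0, 0, -0.2],
  [0, 0, 0, 0, 0, 0, -0.2],
])

```text
clock: 8.2
position: [0.3375, 0.2413, 0.1727]
ee_rot: [0.001, 0.997, 0.078, -0.002]
contact_force: [1.5, -0.2, 0.1]
width: 0.0513
gripper_force: 0.0
```

```bash
python3 - <<'E'
from h import *
st(); c=optics.get_calibration("wrist"); a=optics.get_image("wrist"); save("pics/w4.png",a)
for n,z in (("tab",.016),("template_centre",.019),("hole_a",.01)):
  for x in finder.tip_of(n,"wrist")[:3]: print(n,round(x["p"],2),x["at"],back(c,x["at"],z).round(4))
px=blob(a,(60,0,500,400),(20,120,50),(35,255,255)); q,b=rect(c,px,.016); print(q,b.round(0).tolist(),px.min(0),px.max(0))
px=blob(a,(60,0,500,400),(0,130,30),(7,255,255)); q,b=rect(c,px,.01); print(q,b.round(0).tolist(),px.min(0),px.max(0))
E
```

```text
t 8.2 pos [0.3375 0.2413 0.1727] phi 8.98 zax [-0.0033 -0.0017 -1.    ] F [ 1.5 -0.2  0.1] w 0.0513 g 0.0
tab 0.76 [140.5, 300.4] [0.2031 0.3741 0.016 ]
tab 0.74 [277.8, 168.9] [0.3664 0.25   0.016 ]
tab 0.48 [494.9, 208.6] [0.3611 0.0357 0.016 ]
template_centre 0.92 [285.4, 59.7] [0.458  0.2577 0.019 ]
hole_a 0.83 [135.6, 266.3] [0.24   0.3823 0.01  ]
hole_a 0.72 [283.7, 132.2] [0.3997 0.2497 0.01  ]
hole_a 0.71 [109.2, 149.9] [0.3584 0.408  0.01  ]
((363.51007080078125, 246.6907958984375), (43.36384582519531, 35.29644775390625), 8.97844123840332) [[339.0, 261.0], [345.0, 226.0], [388.0, 233.0], [382.0, 268.0]] [262. 149.] [300. 195.]
((418.6566467285156, 255.1822509765625), (67.4356689453125, 108.8917007446289), 8.520550727844238) [[377.0, 304.0], [393.0, 196.0], [460.0, 206.0], [444.0, 314.0]] [220.  68.] [344. 148.]
```

View pics/w4.png

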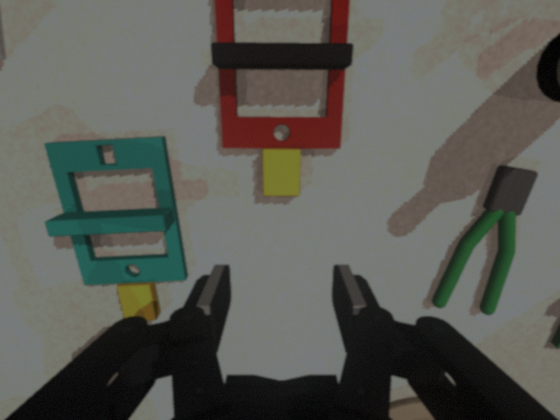

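Drawn out flat in the open: tab at (281,172), hole at (281,132). Centre is about (0.4595,0.2615), yaw 8.9°. Now I'll measure the board with the wrist camera.

Request:
servo_tool([
  [0, 0, -4.5, 0, 0, 0, -0.2],
  [0, 0, -4.5, 0, 0, 0, -0.2],
  [0.94, 4.67, 0, 0, 0, 0, -0.2],
  [0.94, 4.67, 0, 0, 0, 0, -0.2],
  [0.94, 4.67, 0, 0, 0, 0, -0.2],
])

```text
clock: 8.9
position: [0.3884, 0.1069, 0.2645]
ee_rot: [0.0, 0.997, 0.08, 0.0]
contact_force: [0.3, 1.4, -0.2]
width: 0.0513
gripper_force: 0.0
```

Request:
servo_tool([
  [0.94, 4.67, 0, 0, 0, 0, -0.2],
  [0.94, 4.67, 0, 0, 0, 0, -0.2],
  [0.94, 4.67, 0, 0, 0, 0, -0.2],
  [0.94, 4.67, 0, 0, 0, 0, -0.2],
  [0.94, 4.67, 0, 0, 0, 0, -0.2],
])

```text
clock: 9.4
position: [0.4713, -0.1174, 0.2639]
ee_rot: [-0.0, 0.997, 0.078, -0.0]
contact_force: [0.8, 0.2, 0.3]
width: 0.0511
gripper_force: 0.0
```

Request:
servo_tool([
  [0.94, 4.67, 0, 0, 0, 0, -0.2],
  [0.94, 4.67, 0, 0, 0, 0, -0.2],
  [0.94, 4.67, 0, 0, 0, 0, -0.2],
  [0, 0, 0, 0, 0, 0, -0.2],
  [0, 0, 0, 0, 0, 0, -0.2],
])

```text
clock: 9.9
position: [0.5206, -0.2502, 0.2629]
ee_rot: [-0.001, 0.997, 0.077, -0.001]
contact_force: [0.5, -0.4, -0.5]
width: 0.051
gripper_force: 0.0
```

Request:
servo_tool([
  [0, 0, 2, 0, 0, 0, -0.2],
  [0, 0, 2, 0, 0, 0, -0.2],
  [0, 0, 2, 0, 0, 0, -0.2],
  [0, 0, 0, 0, 0, 0, -0.2],
  [0, 0, 0, 0, 0, 0, -0.2],
])

```text
clock: 10.4
position: [0.5205, -0.2482, 0.2046]
ee_rot: [-0.0, 0.997, 0.079, -0.0]
contact_force: [0.8, 0.7, -0.1]
width: 0.0512
gripper_force: 0.0
```

```bash
python3 - <<'E'
from h import *
st(); c=optics.get_calibration("wrist"); a=optics.get_image("wrist"); save("pics/w5.png",a)
for n,z in (("seat",.018),("fork",.018),("pin_a",.018)):
  for x in finder.tip_of(n,"wrist")[:3]: print(n,round(x["p"],2),x["at"],back(c,x["at"],z).round(4))
px=blob(a,(0,0,560,420),(45,100,20),(85,255,255)); q,b=rect(c,px,.018); print(q,b.round(0).tolist())
E
```

```text
t 10.4 pos [ 0.5205 -0.2482  0.2046] phi 9.06 zax [-5.e-04  5.e-04 -1.e+00] F [ 0.8  0.7 -0.1] w 0.0512 g 0.0
seat 0.56 [285.9, 167.0] [ 0.548  -0.2475  0.018 ]
fork 0.62 [378.0, 181.3] [ 0.5485 -0.3446  0.018 ]
pin_a 0.81 [342.7, 176.5] [ 0.5476 -0.3072  0.018 ]
((591.0151977539062, -295.6743469238281), (65.91448211669922, 88.53330993652344), 5.721673965454102) [[554.0, -255.0], [563.0, -343.0], [628.0, -336.0], [619.0, -248.0]]
```

View pics/w5.png

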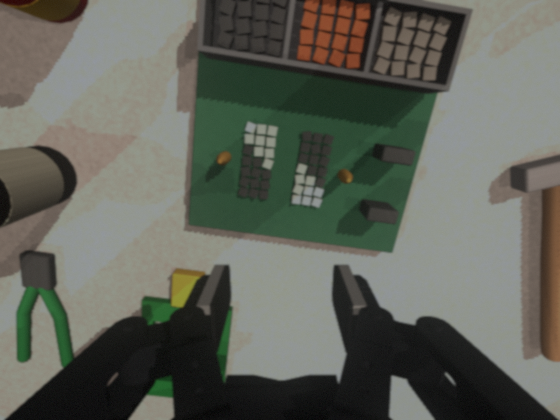

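```bash
cat >> h.py <<'E'
def pins(im,c,boxes):
    h=cv2.cvtColor(im,cv2.COLOR_RGB2HSV); out=[]
    for u0,v0,u1,v1 in boxes:
        s=h[v0:v1,u0:u1].astype(int); m=(s[...,0]>8)&(s[...,0]<28)&(s[...,1]>110)&(s[...,2]>45)
        n,l,stt,ce=cv2.connectedComponentsWithStats(m.astype(np.uint8)); k=1+np.argmax(stt[1:,4])
        uv=ce[k]+[u0,v0]; out.append(back(c,uv,.0313)); print("pin px",uv.round(1),stt[k],out[-1].round(4))
    return out
E
python3 - <<'E'
from h import *
a=cv2.imread("pics/w5.png")[:,:,::-1].copy(); c=optics.get_calibration("wrist")
b,aa=pins(a,c,[(205,140,242,175),(328,160,362,192)]); d=b-aa; print("dist",np.hypot(*d[:2]),"yaw",np.degrees(np.arctan2(d[1],d[0])),"mid",(aa+b)/2)
h=cv2.cvtColor(a,cv2.COLOR_RGB2HSV); g=((h[...,0]>40)&(h[...,0]<90)&(h[...,1]>110)).astype(np.uint8)
g[262:]=0
g=cv2.morphologyEx(g,cv2.MORPH_CLOSE,np.ones((5,5),np.uint8))
cs=max(cv2.findContours(g,0,1)[0],key=cv2.contourArea)[:,0]; ap=cv2.approxPolyDP(cs,5,True)[:,0]
for p in ap: print(p,back(c,p,.018).round(4))
f=proj(c,[0,0,0])
e=np.zeros(1)
E
```

```text
pin px [223.3 157.8] [ 12  12  14  13 140] [ 0.5506 -0.1866  0.0313]
pin px [345.3 175.7] [ 10   9  15  14 151] [ 0.552  -0.3085  0.0313]
dist 0.12189810126703847 yaw 90.6305249909996 mid [ 0.55129668 -0.24753964  0.0313    ]
[372 125] [ 0.6036 -0.3266  0.018 ]
[366 116] [ 0.6109 -0.3187  0.018 ]
[357 117] [ 0.6086 -0.3102  0.018 ]
```

The board view shows pins at (223,158) and (345,176), 121.9 mm apart (122 nominal), with the fork on the right at about (385,182). The seat is at about (0.5513,-0.2475), yaw about 90.6°. Now back to the template for the bar.

Request:
servo_tool([
  [0, 0, -3.5, 0, 0, -8.2, -0.2],
  [0, 0, -3.5, 0, 0, -8.2, -0.2],
  [0, 0, -1, 0, 0, -8.2, -0.2],
  [0, 0, 0, 0, 0, -8.2, -0.2],
  [0, 0, 0, 0, 0, -8.2, -0.2],
])

```text
clock: 11.1
position: [0.5212, -0.2496, 0.2861]
ee_rot: [0.001, 0.905, 0.425, 0.001]
contact_force: [-0.8, -0.4, -0.4]
width: 0.0511
gripper_force: 0.0
```

Request:
servo_tool([
  [0, 0, 0, 0, 0, -8.2, -0.2],
  [0, 0, 0, 0, 0, -8.2, -0.2],
  [0, 0, 0, 0, 0, -8.2, -0.2],
  [0, 0, 0, 0, 0, -8.2, -0.2],
  [0, 0, 0, 0, 0, -8.2, -0.2],
])

```text
clock: 11.6
position: [0.5209, -0.2495, 0.2853]
ee_rot: [0.001, 0.699, 0.715, 0.0]
contact_force: [0.7, 0.0, -0.0]
width: 0.0512
gripper_force: 0.0
```

Request:
servo_tool([
  [0, 0, 0, 0, 0, -8, -0.2],
  [4.6, 0.17, 0, 0, 0, 0, -0.2],
  [4.6, 0.17, 0, 0, 0, 0, -0.2],
  [4.6, 0.17, 0, 0, 0, 0, -0.2],
  [4.6, 0.17, 0, 0, 0, 0, -0.2],
])

```text
clock: 12.1
position: [0.4985, -0.0651, 0.2852]
ee_rot: [0.001, 0.65, 0.76, 0.001]
contact_force: [0.1, -0.4, 0.9]
width: 0.0512
gripper_force: 0.0
```

Request:
servo_tool([
  [4.6, 0.17, 0, 0, 0, 0, -0.2],
  [4.6, 0.17, 0, 0, 0, 0, -0.2],
  [4.6, 0.17, 0, 0, 0, 0, -0.2],
  [4.6, 0.17, 0, 0, 0, 0, -0.2],
  [4.6, 0.17, 0, 0, 0, 0, -0.2],
])

```text
clock: 12.6
position: [0.4709, 0.1638, 0.2854]
ee_rot: [0.001, 0.65, 0.76, 0.001]
contact_force: [1.2, -1.0, 0.7]
width: 0.0514
gripper_force: 0.0
```

Request:
servo_tool([
  [4.6, 0.17, 2, 0, 0, 0, -0.2],
  [4.0, 0, 4, 0, 0, 0, -0.2],
  [0, 0, 4, 0, 0, 0, -0.2],
  [0, 0, 4, 0, 0, 0, -0.2],
  [0, 0, 0, 0, 0, 0, -0.2],
])

```text
clock: 13.1
position: [0.4563, 0.2415, 0.145]
ee_rot: [-0.003, 0.649, 0.761, -0.005]
contact_force: [-0.5, 0.0, -0.1]
width: 0.0515
gripper_force: 0.0
```

Request:
servo_tool([
  [0, 0, 0, 0, 0, 0, -0.2],
  [0, 0, 0, 0, 0, 0, -0.2],
  [0, 0, 0, 0, 0, 0, -0.2],
  [0, 0, 0, 0, 0, 0, -0.2],
  [0, 0, 0, 0, 0, 0, -0.2],
])

```text
clock: 13.6
position: [0.4607, 0.2424, 0.15]
ee_rot: [0.001, 0.65, 0.76, 0.001]
contact_force: [0.2, 0.8, -0.6]
width: 0.0515
gripper_force: 0.0
```

```bash
cat >> h.py <<'E'
def yred(z_tab,z_red,name):
    c=optics.get_calibration("wrist"); a=optics.get_image("wrist"); save(name,a)
    px=blob(a,(0,0,560,420),(20,120,50),(35,255,255)); q,b=rect(c,px,z_tab); print("yel",np.round(q[0],1),np.round(q[1],1),round(q[2],2),px.min(0),px.max(0))
    px=blob(a,(0,0,560,420),(0,130,30),(7,255,255)); q,b=rect(c,px,z_red); print("red",np.round(q[0],1),np.round(q[1],1),round(q[2],2),px.min(0),px.max(0))
    return c,a
E
python3 - <<'E'
from h import *
to([.4595,.2615,.02],98.9); yred(.016,.01,"pics/w6.png")
c=optics.get_calibration("wrist")
for x in finder.tip_of("hole_a","wrist"): print(x["p"],x["at"],back(c,x["at"],.01).round(4))
E
```

```text
t 13.6 pos [0.4607 0.2424 0.15  ] phi 98.97 zax [ 2.e-03  6.e-04 -1.e+00] F [ 0.2  0.8 -0.6] w 0.0515 g 0.0
shift cm [ 1.91  0.15 13.01] rz 0.07
yel [363.7 247.9] [44.8 36.1] 7.57 [145. 165.] [198. 206.]
red [417.7 255.5] [ 65.7 108.2] 8.46 [195. 122.] [272. 241.]
0.73 [347.0, 187.0] [0.5164 0.2695 0.01  ]
0.62 [216.8, 180.4] [0.4008 0.2573 0.01  ]
```

View pics/w6.png

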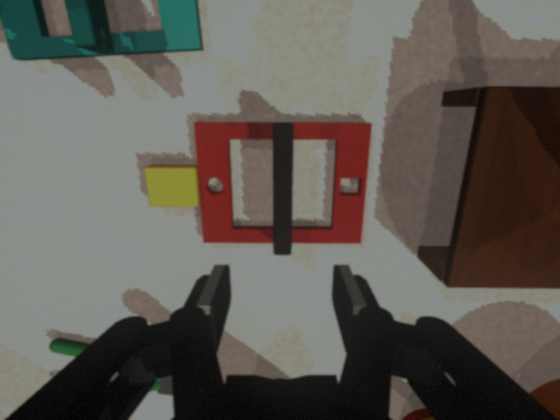

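The red template lies clear and square to the tool: bar at (283,188), holes at (216,186) and (349,186).

Request:
servo_tool([
  [1.9, 0.15, 2, 0, 0, 0, -0.2],
  [0, 0, 4, 0, 0, 0, -0.2],
  [0, 0, 4, 0, 0, 0, -0.2],
  [0, 0, 2, 0, 0, 0, -0.2],
  [0, 0, 1, 0, 0, 0, -0.2],
])

```text
clock: 14.2
position: [0.4573, 0.2608, 0.0169]
ee_rot: [-0.001, 0.649, 0.76, -0.002]
contact_force: [-0.0, 0.8, -0.0]
width: 0.0512
gripper_force: 0.0
```

Request:
servo_tool([
  [0, 0, 0, 0, 0, 0, -0.2],
  [0, 0, 0, 0, 0, 0, -0.2],
  [0, 0, 0, 0, 0, 0, 0.2],
  [0, 0, 0, 0, 0, 0, 0.5],
  [0, 0, 0, 0, 0, 0, 1],
], squeeze=60)

```text
clock: 14.7
position: [0.4594, 0.2617, 0.0203]
ee_rot: [0.001, 0.65, 0.76, 0.001]
contact_force: [-0.6, -0.2, 6.1]
width: 0.0151
gripper_force: 60.4
```

Request:
servo_tool([
  [0, 0, 0, 0, 0, 0, 1],
  [0, 0, 0, 0, 0, 0, 1],
  [0, 0, 0, 0, 0, 0, 1],
  [0, 0, 0, 0, 0, 0, 1],
  [0, 0, 0, 0, 0, 0, 1],
])

```text
clock: 15.2
position: [0.4594, 0.2617, 0.0203]
ee_rot: [0.001, 0.65, 0.76, 0.001]
contact_force: [-0.2, 0.1, 7.2]
width: 0.0149
gripper_force: 60.8
```

Request:
servo_tool([
  [0, 0, -2, 0, 0, 0, 1],
  [0, 0, -4, 0, 0, 0, 1],
  [0, 0, -4.5, 0, 0, 0, 1],
  [0, 0, -4.5, 0, 0, 0, 1],
  [0, 0, -4.5, 0, 0, -5, 1],
])

```text
clock: 15.7
position: [0.4577, 0.261, 0.2152]
ee_rot: [-0.0, 0.615, 0.789, -0.001]
contact_force: [1.3, 0.7, -3.2]
width: 0.0151
gripper_force: 59.5
```

Request:
servo_tool([
  [0, 0, -4.5, 0, 0, -8, 1],
  [0, 0, -4, 0, 0, -8, 1],
  [0, 0, 0, 0, 0, -8, 1],
  [0, 0, 0, 0, 0, -8, 1],
  [0, 0, 0, 0, 0, -8, 1],
])

```text
clock: 16.2
position: [0.458, 0.2611, 0.2986]
ee_rot: [-0.0, 0.306, 0.952, -0.0]
contact_force: [-0.0, 0.4, -3.7]
width: 0.015
gripper_force: 59.5
```

Request:
servo_tool([
  [0, 0, 0, 0, 0, -8, 1],
  [0, 0, 0, 0, 0, -8, 1],
  [0, 0, 0, 0, 0, -8, 1],
  [0, 0, 0, 0, 0, -8, 1],
  [0, 0, 0, 0, 0, -5, 1],
])

```text
clock: 16.7
position: [0.4579, 0.2611, 0.2981]
ee_rot: [-0.001, -0.011, 1.0, -0.0]
contact_force: [0.1, -0.3, -3.2]
width: 0.015
gripper_force: 59.5
```

```bash
python3 - <<'E'
from h import *
to([.5513,-.2475,.30],181)
E
```

```text
t 16.7 pos [0.4579 0.2611 0.2981] phi -178.75 zax [-1.9e-03 -9.0e-04 -1.0e+00] F [ 0.1 -0.3 -3.2] w 0.015 g 59.5
shift cm [ -8.23 -51.05  -0.17] rz 0.25
```

Request:
servo_tool([
  [-0.75, -4.64, 0, 0, 0, 0, 1],
  [-0.75, -4.64, 0, 0, 0, 0, 1],
  [-0.75, -4.64, 0, 0, 0, 0, 1],
  [-0.75, -4.64, 0, 0, 0, 0, 1],
  [-0.75, -4.64, 0, 0, 0, 0, 1],
])

```text
clock: 17.2
position: [0.4994, 0.0284, 0.2983]
ee_rot: [-0.001, -0.009, 1.0, 0.0]
contact_force: [1.1, -0.2, -3.0]
width: 0.0145
gripper_force: 59.9
```

Request:
servo_tool([
  [-0.75, -4.64, 0, 0, 0, 0, 1],
  [-0.75, -4.64, 0, 0, 0, 0, 1],
  [-0.75, -4.64, 0, 0, 0, 0, 1],
  [-0.75, -4.64, 0, 0, 0, 0, 1],
  [-0.75, -4.64, 0, 0, 0, 0, 1],
])

```text
clock: 17.7
position: [0.541, -0.2029, 0.2982]
ee_rot: [-0.001, -0.009, 1.0, 0.001]
contact_force: [0.9, 0.9, -2.8]
width: 0.0151
gripper_force: 59.9
```

Request:
servo_tool([
  [-0.75, -4.64, 0, 0, 0, 0, 1],
  [0, 0, 4, 0, 0, 0, 1],
  [0, 0, 4.5, 0, 0, 0, 1],
  [0, 0, 4.5, 0, 0, 0, 1],
  [0, 0, 3, 0, 0, 0, 1],
])

```text
clock: 18.2
position: [0.5473, -0.2463, 0.1348]
ee_rot: [-0.003, -0.008, 1.0, 0.002]
contact_force: [0.3, 0.1, -3.0]
width: 0.0151
gripper_force: 60.0
```

Request:
servo_tool([
  [0, 0, 3, 0, 0, 0, 1],
  [0, 0, 0, 0, 0, 0, 1],
  [0, 0, 0, 0, 0, 0, 1],
  [0, 0, 0, 0, 0, 0, 1],
  [0, 0, 0, 0, 0, 0, 1],
])

```text
clock: 18.7
position: [0.5512, -0.2482, 0.1111]
ee_rot: [0.002, -0.009, 1.0, -0.001]
contact_force: [-0.8, -0.4, -4.5]
width: 0.015
gripper_force: 60.2
```

```bash
python3 - <<'E'
from h import *
to([.5513,-.2475,.10],181)
c=optics.get_calibration("wrist"); a=optics.get_image("wrist"); save("pics/w7.png",a)
E
```

```text
t 18.7 pos [ 0.5512 -0.2482  0.1111] phi -179.0 zax [ 0.0034 -0.0021 -1.    ] F [-0.8 -0.4 -4.5] w 0.015 g 60.2
shift cm [-0.01  0.07  1.11] rz -0.0
```

View pics/w7.png

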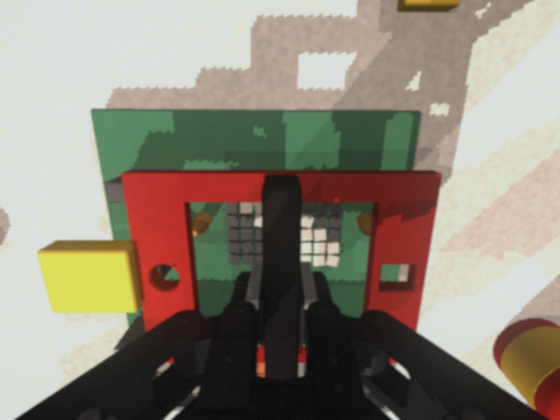

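```bash
python3 - <<'E'
from h import *
a=cv2.imread("pics/w7.png")[:,:,::-1].copy(); c=optics.get_calibration("wrist"); s,m=st()
pa,pb=pins(a,c,[(188,200,225,245),(348,195,385,245)])
h=cv2.cvtColor(a,cv2.COLOR_RGB2HSV).astype(int); red=((h[...,0]<8)|(h[...,0]>172))&(h[...,1]>150)
H=[]
for u0,v0,u1,v1 in [(143,255,186,300),(374,255,422,300)]:
    k=(~red[v0:v1,u0:u1]).astype(np.uint8); n,l,t,ce=cv2.connectedComponentsWithStats(k); i=1+np.argmax(t[1:,4]); uv=np.array([u0+t[i,0]+(t[i,2]-1)/2,v0+t[i,1]+(t[i,3]-1)/2])
    p=back(c,uv,s["position"][2]-.0203+.010); H.append(p); print("hole",uv,t[i],p.round(4))
d=H[1]-H[0]; print("hole dist",np.hypot(*d[:2]),np.degrees(np.arctan2(d[1],d[0])),"mid",(H[0]+H[1])/2)
for uv in [(95,110),(419,111)]: print("edge",back(c,uv,.018).round(4))
E
```

```text
t 18.75 pos [ 0.551  -0.2481  0.1109] phi -179.0 zax [ 0.003  -0.0019 -1.    ] F [-1.   0.4 -3.5] w 0.0146 g 60.2
pin px [200.  223.7] [  3  12  21  31 357] [ 0.5488 -0.306   0.0313]
pin px [364.4 223.1] [  8  18  16  28 257] [ 0.5462 -0.1867  0.0313]
hole [165.5 273.5] [  9  11  28  16 291] [ 0.5512 -0.3069  0.1006]
hole [397. 276.] [  6   8  35  27 752] [ 0.5504 -0.1868  0.1006]
hole dist 0.12011330216705542 90.34745033791924 mid [ 0.55080405 -0.2468522   0.10062067]
edge [ 0.4717 -0.3765  0.018 ]
edge [ 0.4685 -0.1537  0.018 ]
```

The view shows the template above the board, right way round: holes at (164,277) and (397,277), pins at (200,223) and (364,223), seen through the windows. The board edge is level with the tool. I'll lower to just above the pin tips and check again.

Request:
servo_tool([
  [0.1, 0, 1.5, 0, 0, 0, 1],
  [0, 0, 1.5, 0, 0, 0, 1],
  [0, 0, 0.7, 0, 0, 0, 1],
  [0, 0, 0, 0, 0, 0, 1],
  [0, 0, 0, 0, 0, 0, 1],
])

```text
clock: 19.25
position: [0.5495, -0.2479, 0.0728]
ee_rot: [0.001, -0.009, 1.0, -0.0]
contact_force: [0.2, -0.1, -2.5]
width: 0.0151
gripper_force: 60.2
```

```bash
python3 - <<'E'
from h import *
s,m=st(); c=optics.get_calibration("wrist"); a=optics.get_image("wrist"); save("pics/w8.png",a)
t=s["position"]
out=[]
for u in (164,397):
    out.append(cv2.resize(a[235:325,u-45:u+45],None,fx=4.4,fy=4.4,interpolation=cv2.INTER_CUBIC))
save("pics/w8c.png",np.hstack(out))
print("pin tips proj",[proj(c,p).round(1) for p in ([.5513,-.3085,.048],[.5506,-.1866,.048])])
E
```

```text
t 19.25 pos [ 0.5495 -0.2479  0.0728] phi -179.01 zax [ 1.2e-03 -8.0e-04 -1.0e+00] F [ 0.2 -0.1 -2.5] w 0.0151 g 60.2
pin tips proj [array([171.5, 263.5]), array([387.5, 265.8])]
```

View pics/w8c.png

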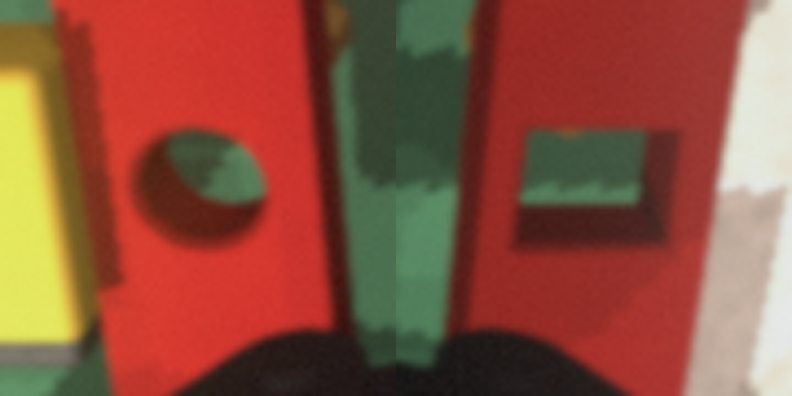

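```bash
python3 - <<'E'
from h import *
s,m=st(); c=optics.get_calibration("wrist"); zt=s["position"][2]-.0103
A,B=back(c,(164.6,277.7),zt),back(c,(397.7,277.8),zt); d=B-A
print("holes",A,B,np.hypot(*d[:2]),np.degrees(np.arctan2(d[1],d[0])),(A+B)/2)
print("tip b",back(c,(391.5,263),.048),back(c,(391.5,265),.048))
a=cv2.imread("pics/w8.png"); h=cv2.cvtColor(a,cv2.COLOR_BGR2HSV).astype(int)
# brass pixels in the windows (pin feet), as columns/rows
br=(h[...,0]>8)&(h[...,0]<22)&(h[...,1]>130)&(h[...,2]>60)
for u0,u1 in((185,215),(345,378)):
    v,u=np.nonzero(br[215:275,u0:u1]); print("brass",len(u),(u.min()+u0,u.max()+u0,v.min()+215,v.max()+215) if len(u) else None)
    if len(u): print(back(c,(u.max()+u0,v.max()+215),.018),back(c,(u.min()+u0,v.max()+215),.018))
E
```

```text
t 19.3 pos [ 0.5497 -0.248   0.073 ] phi -179.01 zax [ 0.0016 -0.0011 -1.    ] F [ 0.3 -0.7 -3.1] w 0.0148 g 60.2
holes [ 0.5522759  -0.30745372  0.06267858] [ 0.55018936 -0.18613722  0.06267858] 0.12133444110256462 90.98534119120438 [ 0.55123263 -0.24679547  0.06267858]
tip b [ 0.54907929 -0.18459422  0.048     ] [ 0.55033019 -0.18443348  0.048     ]
brass 64 (np.int64(191), np.int64(197), np.int64(220), np.int64(273))
[ 0.57394679 -0.30345058  0.018     ] [ 0.57401868 -0.30751771  0.018     ]
brass 15 (np.int64(367), np.int64(372), np.int64(217), np.int64(264))
[ 0.56509056 -0.18559206  0.018     ] [ 0.56514979 -0.1889457   0.018     ]
```

The crop shows pin b's tip just appearing at the far edge of the slot, about (391,265). So the holes need about 1 mm more towards -x and +y. I'll nudge and go down gently, watching the force.

Request:
servo_tool([
  [0.1, 0.1, 0.2, 0, 0, 0, 1],
  [0, 0, 0.4, 0, 0, 0, 1],
  [0, 0, 0.4, 0, 0, 0, 1],
  [0, 0, 0.3, 0, 0, 0, 1],
  [0, 0, 0, 0, 0, 0, 1],
])

```text
clock: 19.8
position: [0.5475, -0.2463, 0.0583]
ee_rot: [-0.001, -0.009, 1.0, 0.0]
contact_force: [-0.5, 0.5, -3.7]
width: 0.0147
gripper_force: 60.2
```

Request:
servo_tool([
  [0, 0, 0.4, 0, 0, 0, 1],
  [0, 0, 0.3, 0, 0, 0, 1],
  [0, 0, 0.2, 0, 0, 0, 1],
  [0, 0, 0, 0, 0, 0, 1],
  [0, 0, 0, 0, 0, 0, 1],
])

```text
clock: 20.3
position: [0.548, -0.2466, 0.05]
ee_rot: [0.0, -0.009, 1.0, -0.0]
contact_force: [0.6, -0.1, -3.7]
width: 0.0149
gripper_force: 60.2
```

Request:
servo_tool([
  [0, 0, 0.4, 0, 0, 0, 1],
  [0, 0, 0.4, 0, 0, 0, 1],
  [0, 0, 0.3, 0, 0, 0, 1],
  [0, 0, 0, 0, 0, 0, 1],
  [0, 0, 0, 0, 0, 0, 1],
])

```text
clock: 20.8
position: [0.5479, -0.2465, 0.0389]
ee_rot: [-0.0, -0.009, 1.0, 0.0]
contact_force: [-0.4, 0.9, -3.7]
width: 0.0148
gripper_force: 60.2
```

Request:
servo_tool([
  [0, 0, 0.1, 0, 0, 0, 1],
  [0, 0, 0.05, 0, 0, 0, 1],
  [0, 0, 0, 0, 0, 0, 1],
  [0, 0, 0, 0, 0, 0, 1],
  [0, 0, 0, 0, 0, 0, 1],
])

```text
clock: 21.3
position: [0.5481, -0.2466, 0.0383]
ee_rot: [0.0, -0.009, 1.0, -0.0]
contact_force: [-1.6, 0.1, 5.4]
width: 0.0148
gripper_force: 61.5
```

Seated: contact came exactly at the expected height (0.0383). Now I'll release and rise.

Request:
servo_tool([
  [0, 0, 0, 0, 0, 0, 0.4],
  [0, 0, 0, 0, 0, 0, 0],
  [0, 0, 0, 0, 0, 0, -0.2],
  [0, 0, 0, 0, 0, 0, -0.2],
  [0, 0, 0, 0, 0, 0, -0.2],
])

```text
clock: 21.8
position: [0.548, -0.2466, 0.0374]
ee_rot: [-0.0, -0.009, 1.0, -0.0]
contact_force: [0.5, 0.7, -0.2]
width: 0.0513
gripper_force: 0.0
```

Request:
servo_tool([
  [0, 0, -1, 0, 0, 0, -0.2],
  [0, 0, -2, 0, 0, 0, -0.2],
  [0, 0, -4, 0, 0, 0, -0.2],
  [0, 0, -4, 0, 0, 0, -0.2],
  [0, 0, -4, 0, 0, 0, -0.2],
])

```text
clock: 22.3
position: [0.5478, -0.2465, 0.1898]
ee_rot: [0.0, -0.009, 1.0, -0.0]
contact_force: [0.3, -1.0, 1.5]
width: 0.0514
gripper_force: 0.0
```

Request:
servo_tool([
  [0, 0, 0, 0, 0, 0, -0.2],
  [0, 0, 0, 0, 0, 0, -0.2],
  [0, 0, 0, 0, 0, 0, -0.2],
  [0, 0, 0, 0, 0, 0, -0.2],
  [0, 0, 0, 0, 0, 0, -0.2],
])

```text
clock: 22.8
position: [0.5473, -0.2462, 0.1861]
ee_rot: [-0.001, -0.009, 1.0, 0.001]
contact_force: [-0.0, 0.1, -0.2]
width: 0.0509
gripper_force: 0.0
```

```bash
python3 - <<'E'
from h import *
st(); yred(.034,.028,"pics/w9.png")
E
```

```text
t 22.8 pos [ 0.5473 -0.2462  0.1861] phi -179.01 zax [-0.0025  0.0014 -1.    ] F [-0.   0.1 -0.2] w 0.0509 g 0.0
yel [ 395.9 -161.4] [29.4 35.4] 1.02 [365.   0.] [412.  42.]
red [ 548.6 -204.8] [110.3  69.2] 0.94 [287. 144.] [362. 254.]
```

View pics/w9.png

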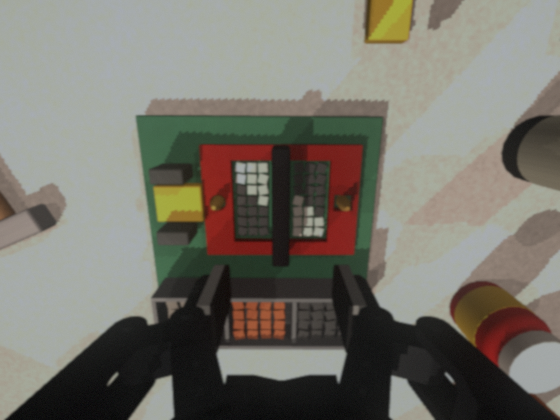

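The template is home: pins stand through both holes at (217,203) and (344,202), the tab is between the cheeks at (179,203), and it lies flat and released. Handing in.

```bash
python3 -c "
from rig import manip
print(manip.sign_off())"
```

```text
the job is handed in; nothing more can be done
None
```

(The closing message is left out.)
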